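# Open an instrument case and spring off its hold-down bar

## Robot

A 6-joint arm with a two-finger parallel gripper is mounted at the origin on a cart in front of the work surface, level with it; the furniture and walls round the work are solid. World frame = base frame: x ahead of the robot, y to its left, z up, the work surface at z = 0. Lengths are in m, angles in rad, forces in N, time in s.
With the tool pointing down it reaches from about 0.375 to 0.975 m from the base axis. Payload 3.8 kg.
Tool frame: the origin (TCP) lies midway between the tips of the shut fingers; the grasp point (between the pads) lies 19 mm behind it; z points along the fingers, y is the line along which they close (so a half turn about z gives the same grasp; the last joint's range is limited). The gripper opens to 88 mm and grips with 3 to 60 N. Pads are 18 mm wide; open, the fingers measure 123 mm over their backs; the gripper's body (75 mm by 187 mm) begins 45 mm behind the grasp point.
Start: joints at [-1.21, 0.264, 1.604, -0, 1.274, -0.037], TCP at [0.261, -0.622, 0.239] pointing down, gripper open.
Joint ranges: [-2.63, 2.63], [-0.94, 2.18], [0.31, 2.57], [-1.31, 4.45], [0, 2.66], [-2.55, 2.55]. Speed limits (rad/s): [2.57, 2.57, 3.14, 3.14, 3.14, 3.14].

## Interface

Orientations are given as a rotation vector (axis times angle).
In Python, from cell import manip, inverse_kinematics, cams, order gives the robot as it stands. Calls block until the motion is done:
- manip.move_pose(position, orientation): joint-space move of the TCP to a pose.
- manip.move_linear(position, rate=0.15, rot=None): straight line of the TCP; rot=None keeps the orientation; rate is the mean speed in m/s.
- manip.set_joints(angles): joint-space move.
- manip.set_gripper(opening, force=None): finger opening in m; force is the grip in N (None keeps the last); returns when the fingers have stopped.
- manip.dwell(seconds).
- inverse_kinematics(position, orientation): joint angles nearest the present ones, or None.
- manip.state(): the state.
- cams.capture(name): name is "scene" or "top" or "wrist"; returns a dict with "image" (400x640x3 uint8, blue, green, red), "z_map" (400x640 float32, m along the optical axis (not along the pixel's ray), 0 where there is no reading), "intrinsics" (3x3 intrinsics, pixels), "k1" (the pictures are not rectified: a ray, as slopes to the right and down, at radius r is drawn at 1 + k1 r^2 times it, then the intrinsics apply), "position" and "orientation" of the camera in the world; the wrist camera has in their place "T_tool_cam" (4x4, takes a point from camera to tool coordinates, whose origin is the TCP and whose axes are the flange's). Camera axes: x right, y down, z forward; pixel columns grow to the right and rows downward; lengths in m; the calibration is good to about 2 mm. A picture is of the moment at which its call begins: read the wrist's pose just before it.
A pose or a line that the arm cannot do raises manip.IKError and nothing moves.
- order.close_job(): hands the job in; it is judged then, once.
The state is a dict: "clock": time; "joint_pos": joint angles; "joint_velocities": joint speeds; "tau": joint torques, N m; "tool_pos": TCP position; "tcp_rot": TCP orientation; "contact_force": force on the tool from outside, world axes, zero at the start; "moment": the same for the moment, N m; "gripper_width": finger opening in m; "grasp_force": force on a finger pad.
Only numpy, scipy, OpenCV 4.12 (cv2) and the standard library are available. Lean on these libraries where they do the work, as an engineer would, in place of code of your own. Each camera call takes 0.05 s, during which the arm holds its last target. There are 200 camera calls.

## Task

Open the instrument case by swinging its lid right back until it rests on its stop, then prise the steel hold-down bar up out of its spring clip, draw its tail out from under the rail and lay it, without dropping it, flat and right way up in the long shallow tray beside the case, leaving the lid open. Leave the three instruments lying in their rests and do not disturb the tape roll, the pen and the plaster model.

Things in the scene. Friction and masses are not known exactly. Their poses are not given: they have to be found in the camera images.
- case: Aluminium perforated instrument case, fixed; base 200 (x) x 240 (y) mm, walls 3 mm thick with their rim at z = 28 mm, floor inside at z = 6 mm; 65 mm high with the lid shut. Origin: centre of its underside; x points from its front (finger tab) to its back (hinges), y to its left, z up. Its front faces the robot's right. Starts shut. 'Case' coordinates below are in this frame.
- lid (a joint): Hinge of the case's lid, in rad: 0 shut, 1.85 lying back on its stop. The lid (300 g) is a shallow hood, 200 x 240 x 35 mm, hinged along the back; it falls shut if let go below about 1.4 and falls back on to its stop beyond that. Nothing latches it.
- lid_tab (a point): Middle of the lower front edge of the lid's finger tab, a ledge 70 mm wide (y) and 5 mm thick that sticks out 22 mm forward of the case's front; shut, it is at case (-120, 0, 44) mm with open space below it. Moves with the lid; axes as the lid's.
- lid_hinge (a point): Middle of the lid's hinge line (parallel to the case's y), at case (102, 0, 30) mm. Its axes turn with the lid.
- bar: Steel hold-down bar, 148 mm long, 130 g. Origin in the underside of its flat plate, at case (0, 0, 32) mm when seated; x to its tail, z up. Own frame, mm: plate x -50..60, 36 wide (y), z 0..8; rubber pad below, x -14..44, z -7..0; centre of mass near x = -10. A grasp across the plate at x = 5 stays clear of the clip. Lying in the tray its origin is 9 mm above the tray's.
- bar_lip (a point): Middle of the lower front edge of the bar's thumb lip, bar (-74, 0, 14) mm: a ledge x -74..-50, 80 wide (y), 5 thick, on a riser x -56..-50, so 18 mm of free space lies under it. Seated it is at case (-74, 0, 46) mm, 18 mm above the rim, 23 mm behind the front wall. 10 to 13 N upward here springs the bar out of the clip; much more is needed nearer the tail.
- bar_tail (a point): End of the bar's tail, bar (74, 0, 1.5) mm: a tongue x 46..74, 30 wide, 5 thick. It lies 8 mm beyond the rail's middle, under it. Once the front is up the bar is drawn about 15 mm forward (case -x) to free it, then lifted.
- rail_mid (a point): Middle of the rail: a fixed round steel rod, 8 mm thick, 60 mm long in y, at case (66, 0, 40.7) mm on two 10 mm posts at y = +-30 mm; it holds the bar's tail down.
- clip_mid (a point): Middle of the spring clip, case (-38, 0, 43) mm: two sprung steel cheeks at y = +-24, x -46..-30, top z 48 mm, with rolled edges over the bar's long edges by 3 mm a side, and between them under the bar a block (top z 32 mm). A key under the bar, x -28..-20, z -7..0, stops behind the block until the front is up. Sprung past the cheeks, the bar stays 14 mm higher here, resting on them.
- tray: Long shallow steel tray, fixed: 338 (x) x 113 (y) x 14 mm; flat floor 310 x 84 mm inside, 2 mm above the worktop. Origin: centre of its underside, x along its length. It stands to the right of the case, off its front; its length runs roughly across the bar's.
- mirror: Dental mirror, 162 mm, 9 mm thick, loose, lying along the case's y in its rests at z = 10..19 mm, its handle at case x = -6 mm.
- scaler: Dental scaler, 181 mm, likewise, its handle at case x = 14 mm.
- probe: Dental probe, 181 mm, likewise, its handle at case x = 34 mm.
- masking_tape: Roll of masking tape lying flat, 103 mm across, 25 mm high, to the right; leave alone.
- marker: Pen, 135 mm long, 17 mm thick, at the worktop's front edge, on the left; leave alone.
- plaster_model: White plaster dental model, 54 x 66 x 32 mm, on the left; leave alone.

How it is judged:
By the outcome, as a careful person would: the job done as asked, in the order asked, and still so for the second after the job is handed in, with the robot touching nothing.
It also fails if it takes over 59 s, if anything falls off the work surface, if the arm or the gripper's body presses on something with over 40 N, if the wrist force passes 120 N, or if a joint passes its speed limit or range.

## Working session

There is one attempt and no reset: what is moved stays moved. The work goes in short steps, each a Python script; the robot and the scene stay as the last script left them, time stands still between calls to the robot, and variables do not carry over. Pictures are saved under pics/ and viewed, at most 10 in all, crops included, and the job is handed in when it is done.

```bash
ls; mkdir -p pics; cat > h.py <<'E'
import numpy as np, cv2
from cell import manip, inverse_kinematics, cams, order
from scipy.spatial.transform import Rotation as R
def rot(o):
    o=np.asarray(o,float)
    return o if o.shape==(3,3) else (R.from_rotvec(o).as_matrix() if o.size==3 else R.from_quat(o).as_matrix())
def cap(name):
    s=manip.state(); c=cams.capture(name)
    if name=="wrist":
        T=np.eye(4);T[:3,:3]=rot(s["tcp_rot"]);T[:3,3]=s["tool_pos"];T=T@np.array(c["T_tool_cam"])
        c["R"],c["p"]=T[:3,:3],T[:3,3]
    else: c["R"],c["p"]=rot(c["orientation"]),np.array(c["position"])
    return c
def slopes(c,uv):
    K=np.array(c["intrinsics"]);d=(np.atleast_2d(uv).astype(float)-K[:2,2])/K[[0,1],[0,1]]
    s=d.copy()
    for _ in range(10): s=d/(1+c["k1"]*(s**2).sum(1,keepdims=True))
    return s
def rays(c,uv):
    s=slopes(c,uv); return np.c_[s,np.ones(len(s))]@c["R"].T
def onplane(c,uv,z):
    d=rays(c,uv); return c["p"]+d*((z-c["p"][2])/d[:,2])[:,None]
def cloud(c):
    v,u=np.mgrid[0:400,0:640]; uv=np.c_[u.ravel(),v.ravel()]
    z=c["z_map"].ravel(); P=c["p"]+rays(c,uv)*z[:,None]; P[z==0]=np.nan
    return P.reshape(400,640,3)
E
python3 - <<'E'
from h import *
for n in("scene","top"):
    c=cap(n);cv2.imwrite(f"pics/{n}0.png",c["image"]);np.save(f"{n}0.npy",c,allow_pickle=True)
    print(n,c["p"],c["R"].round(3).tolist(),c["k1"],(c["z_map"]>0).mean())
print(manip.state())
E
```

```text
pics
scene [-0.12904618  0.65850939  1.16216615] [[-0.727, -0.523, 0.445], [-0.686, 0.572, -0.45], [-0.019, -0.632, -0.774]] 0.029679125722495116 0.99608984375
top [0.27174427 0.0128982  1.10097397] [[-0.007, -0.977, 0.213], [-1.0, 0.006, -0.005], [0.004, -0.213, -0.977]] -0.0222058231942937 0.99584375
{'clock': 0.1, 'joint_pos': array([-1.20987567e+00,  2.64644076e-01,  1.60530974e+00, -1.79880399e-06,
        1.27370183e+00, -3.68497991e-02]), 'joint_velocities': array([ 0.00037599, -0.00202822, -0.0042209 ,  0.0004589 , -0.00165141,
        0.00065913]), 'tau': array([ 1.20938639e-04, -5.03619254e+01, -3.58071399e+01,  7.30417552e-02,
        2.33106979e-02, -6.48829291e-05]), 'tool_pos': array([ 0.26125902, -0.62165116,  0.2374962 ]), 'tcp_rot': array([-3.07766805e+00, -6.20303975e-01,  5.25113562e-04]), 'contact_force': array([-0.07419416,  0.01557923, -0.10548529]), 'moment': array([-0.01767803,  0.02293628, -0.0212094 ]), 'grasp_force': 0.0, 'gripper_width': 0.08863032150467476}
```

View pics/top0.png

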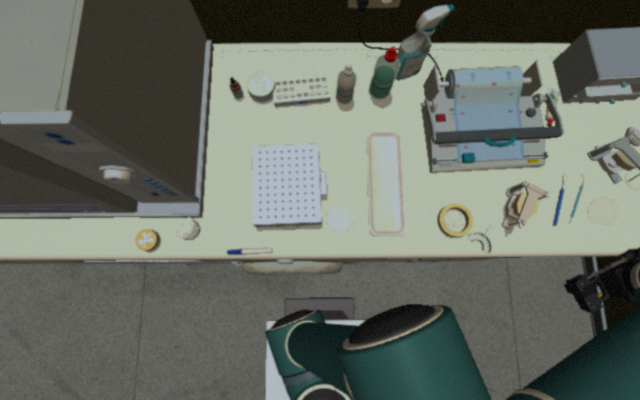

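View pics/scene0.png

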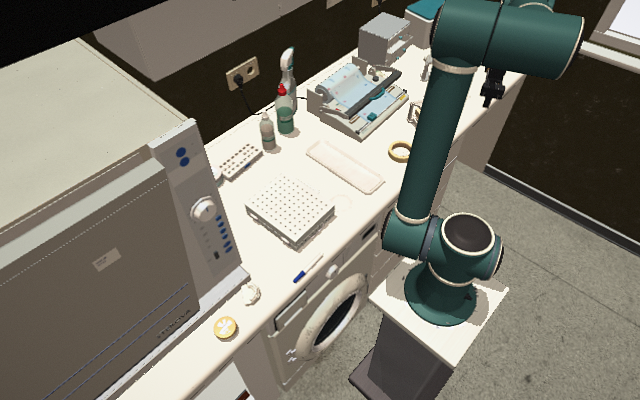

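The top view shows the shut perforated case around (287,185), with its tab at (323,184). The tray is at (386,183), the tape at (456,220), the pen at (250,251) and the plaster model at (188,229). The scene view shows the same layout, with a big autoclave to the left of the case.

```bash
cat > m1.py <<'E'
from h import *
for n in("top","scene"):
    c=np.load(f"{n}0.npy",allow_pickle=True).item(); P=cloud(c); X,Y,Z=P[...,0],P[...,1],P[...,2]
    t=(X>.35)&(X<.75)&(Y>-.4)&(Y<.4)
    print(n,"table z",np.nanmedian(Z[t&(abs(Z)<.006)]))
    def rect(m,name):
        m=cv2.morphologyEx(m.astype(np.uint8),cv2.MORPH_OPEN,np.ones((2,2),np.uint8))
        k,l,s,cen=cv2.connectedComponentsWithStats(m)
        for i in range(1,k):
            if s[i,4]<60: continue
            Q=P[l==i]; 
            (a,b),(w,h),an=cv2.minAreaRect(Q[:,:2].astype(np.float32))
            print(n,name,"px",cen[i].round(),s[i,4],"xy",round(a,4),round(b,4),"wh",round(w,3),round(h,3),round(an,2),"z",np.median(Q[:,2]).round(4))
    rect((Z>.056)&(Z<.075)&(X>.3)&(X<.8)&(Y>-.1)&(Y<.4),"lid")
    rect((Z>.008)&(Z<.022)&(X>.3)&(X<.8)&(Y>-.35)&(Y<.0),"tray")
    rect((Z>.035)&(Z<.056)&(X>.3)&(X<.8)&(Y>-.1)&(Y<.1),"tab")
E
python3 m1.py
```

```text
top table z 5.5517749466549304e-06
top lid px [287. 185.] 5223 xy 0.5231 0.0552 wh 0.124 0.326 52.65 z nan
top tray px [374. 183.] 407 xy 0.5607 -0.1778 wh 0.335 0.086 5.75 z nan
top tray px [400. 155.] 219 xy 0.6442 -0.2598 wh 0.186 0.039 10.89 z nan
top tray px [404. 200.] 82 xy 0.5063 -0.2585 wh 0.014 0.08 88.91 z nan
top tray px [404. 225.] 86 xy 0.4301 -0.2567 wh 0.021 0.068 75.61 z 0.0125
top tab px [324. 183.] 129 xy 0.5578 -0.0105 wh 0.076 0.02 2.27 z 0.0468
scene table z 0.00033944514838402107
scene lid px [291. 207.] 3293 xy 0.527 0.0957 wh 0.23 0.229 12.45 z nan
scene tray px [334. 146.] 69 xy 0.6615 -0.2551 wh 0.102 0.015 0.73 z 0.0115
scene tray px [367. 167.] 149 xy 0.4942 -0.2584 wh 0.037 0.203 83.89 z 0.0111
scene tab px [327. 217.] 63 xy 0.4318 0.0308 wh 0.013 0.117 10.04 z nan
```

```bash
cat > m2.py <<'E'
from h import *
cen={}
for n in("top","scene"):
    c=np.load(f"{n}0.npy",allow_pickle=True).item(); P=cloud(c); X,Y,Z=P[...,0],P[...,1],P[...,2]
    for name,lo,hi,y0,y1,zp in(("lid",.058,.075,-.03,.32,.065),("tray",.0065,.02,-.33,-.11,.014)):
        m=((Z>lo)&(Z<hi)&(X>.35)&(X<.76)&(Y>y0)&(Y<y1)).astype(np.uint8)
        m=cv2.morphologyEx(m,cv2.MORPH_CLOSE,np.ones((5,5)))
        if name=="lid": m=cv2.morphologyEx(m,cv2.MORPH_OPEN,np.ones((5,5)))
        k,l,s,_=cv2.connectedComponentsWithStats(m)
        keep=[i for i in range(1,k) if s[i,4]>(500 if name=="lid" else 25)]
        v,u=np.where(np.isin(l,keep)); Q=onplane(c,np.c_[u,v],zp)[:,:2].astype(np.float32)
        z=Z[v,u]
        (a,b),(w,h),an=cv2.minAreaRect(Q)
        cen[n,name]=(rays(c,onplane(c,[[0,0]],0)[:,:2]*0)[0],)  # placeholder
        print(n,name,len(u),"u",u.min(),u.max(),"v",v.min(),v.max(),"xy",round(a,4),round(b,4),"wh",round(w,3),round(h,3),round(an,2),"zmed",np.nanmedian(z).round(4),np.nanpercentile(z,90).round(4))
    vis=c["image"].copy()
E
sed -i '/placeholder/d;/vis=/d' m2.py; python3 m2.py
```

```text
top lid 5245 u 253 320 v 144 224 xy 0.5474 0.1001 wh 0.241 0.198 1.84 zmed 0.0638 0.0663
top tray 1184 u 366 405 v 130 234 xy 0.5671 -0.2029 wh 0.113 0.335 89.6 zmed 0.0112 0.0153
scene lid 3262 u 247 332 v 173 239 xy 0.5437 0.1029 wh 0.243 0.203 2.11 zmed 0.0641 0.0672
scene tray 1214 u 301 384 v 138 192 xy 0.567 -0.2002 wh 0.143 0.344 86.48 zmed 0.0051 0.0144
```

```bash
cat >> h.py <<'E'
YAW=np.deg2rad(91.95); O=np.array([.546,.1013,0]) # case
dx=np.array([np.cos(YAW),np.sin(YAW),0]); dy=np.array([-np.sin(YAW),np.cos(YAW),0]); dz=np.array([0,0,1.])
def W(x,y,z): return O+(x*dx+y*dy+z*dz)/1000
def tool(t,yax):  # rotvec of tool with z axis t, y axis yax
    t=t/np.linalg.norm(t); return R.from_matrix(np.c_[np.cross(yax,t),yax,t]).as_rotvec()
def st(msg=""):
    s=manip.state(); print(msg,round(s["clock"],2),s["tool_pos"].round(4),"F",s["contact_force"].round(1),"w",round(s["gripper_width"],4),"g",round(s["grasp_force"],1)); return s
E
cat > lid.py <<'E'
from h import *
import sys
H=np.array([102,30.]); E0=np.array([-120,44.])-H
def pose(th,sg,s=14,drop=0,a0=np.deg2rad(40)):
    a=max(a0,th); c,si=np.cos(th),np.sin(th)
    E=H+np.array([c*E0[0]+si*E0[1],-si*E0[0]+c*E0[1]])
    t=np.array([np.cos(a),-np.sin(a)]); n=np.array([np.sin(a),np.cos(a)])
    T=E+s*t-(9+drop)*n
    return W(T[0],0,T[1]),tool(t[0]*dx+t[1]*dz,sg*dy)
ths=np.r_[-.02,np.arange(.1,1.76,.15)]
if __name__=="__main__":
    for sg in(1,-1):
        for th in(0,.5,1,1.75):
            p,o=pose(th,sg); q=inverse_kinematics(p,o); print(sg,th,p.round(3),None if q is None else np.round(q,2))
        p,o=pose(0,sg,drop=8);q=inverse_kinematics(W(-170,0,130),o);print(None if q is None else np.round(q,2))
E
python3 lid.py
```

```text
1 0 [ 0.55  -0.014  0.028] [-0.5   0.55  1.91  0.75  1.31  2.17]
1 0.5 [0.549 0.02  0.133] [-0.45  0.37  1.93  0.76  1.41  2.31]
1 1 [0.546 0.095 0.208] None
1 1.75 [0.541 0.245 0.234] None
[-0.57  0.44  1.83  0.69  1.49  2.25]
-1 0 [ 0.55  -0.014  0.028] [-0.5   0.55  1.91  0.75  1.31 -0.98]
-1 0.5 [0.549 0.02  0.133] [-0.45  0.37  1.93  0.76  1.41 -0.84]
-1 1 [0.546 0.095 0.208] [-0.2   0.12  1.94  0.58  1.29 -0.46]
-1 1.75 [0.541 0.245 0.234] [ 0.48  0.17  1.74 -0.17  1.32  0.49]
[-0.57  0.44  1.83  0.69  1.49 -0.89]
```

```bash
python3 - <<'E'
from lid import *
manip.set_gripper(0.0,20)
p0,o0=pose(-.02,-1,drop=5)
manip.move_pose(W(-175,0,130),o0); st("hi")
manip.move_linear(p0-.045*dx,rate=.15); st("low")
manip.move_linear(p0,rate=.12); st("under")
for th in(-.02,.1,.25,.4,.55):
    p,o=pose(th,-1); manip.move_linear(p,rate=.12,rot=o); st(th)
c=cap("scene"); cv2.imwrite("pics/s1.png",cv2.resize(c["image"][60:320,180:500],None,fx=2,fy=2))
E
```

```text
hi 3.62 [ 0.5522 -0.0745  0.1303] F [ 0.8 -0.2 -0.3] w 0.0006 g 0.0
low 4.51 [ 0.5521 -0.0624  0.0204] F [-0.2 -0.3 -0.6] w 0.0005 g 0.0
under 5.03 [ 0.5497 -0.0161  0.02  ] F [-0.1 -0.4 -0. ] w 0.0006 g 0.0
-0.02 5.28 [ 0.5503 -0.0143  0.024 ] F [-0.2 -0.   0.8] w 0.0006 g 0.0
0.1 5.66 [ 0.5508 -0.0121  0.0505] F [ 1.3 -2.2 -0.8] w 0.0003 g 1.1
0.25 6.08 [ 0.5498 -0.0035  0.0825] F [ 1.  -1.6 -1.7] w 0.0008 g 0.8
0.4 6.51 [0.5492 0.0093 0.1134] F [ 1.4 -1.9 -0.3] w 0.0004 g 0.6
0.55 6.93 [0.5486 0.0264 0.1421] F [ 1.  -0.6 -0.7] w 0.0006 g 0.5
```

View pics/s1.png

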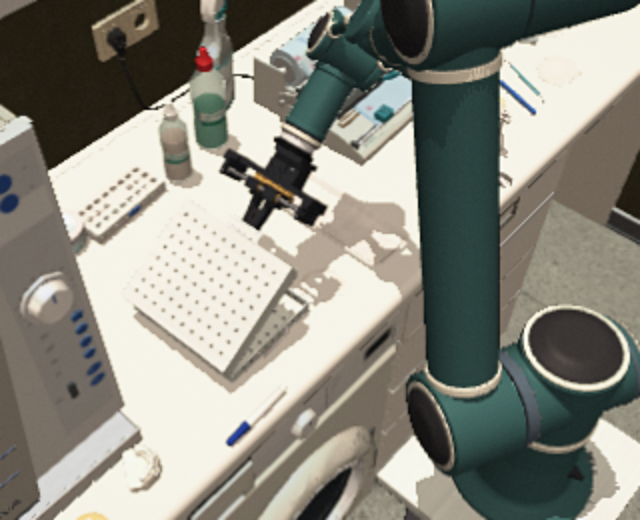

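The scene picture shows the lid half up at about (215,290), held by the fingers near (255,215). Next I push it right over, then look down with the wrist camera.

```bash
python3 - <<'E'
from lid import *
for th in(.75,.95,1.15,1.3,1.4,1.5,1.6,1.7):
    p,o=pose(th,-1); manip.move_linear(p,rate=.14,rot=o); st(th)
o=tool(-dz,-dy)
manip.move_linear(W(-10,0,300),rate=.25,rot=o); st("up")
for i,(x,y) in enumerate(((-40,0),(-75,0))):
    manip.move_linear(W(x,y,250),rate=.2); manip.dwell(.2); st()
    c=cap("wrist"); np.save(f"w{i}.npy",c,allow_pickle=True); cv2.imwrite(f"pics/w{i}.png",c["image"]); print(c["p"],c["R"].round(2).tolist())
c=cap("top"); np.save("top1.npy",c,allow_pickle=True); P=cloud(c)
m=(P[...,2]>.12)&(P[...,1]>.15)&(P[...,1]<.35)&(P[...,0]>.4)&(P[...,0]<.7); print("lid top",P[m].max(0),m.sum())
cv2.imwrite("pics/t1.png",c["image"])
E
```

```text
0.75 7.44 [0.5475 0.0545 0.1752] F [ 0.1 -1.2 -0.5] w 0.0004 g 0.3
0.95 7.89 [0.5462 0.0864 0.2015] F [-0.5 -0.3 -1.3] w 0.0006 g 0.2
1.15 8.34 [0.5446 0.1224 0.2202] F [-0.4  0.3 -0.2] w 0.0008 g 0.1
1.3 8.72 [0.5436 0.1517 0.2299] F [-0.3  0.6 -0.4] w 0.0002 g 0.0
1.4 9.02 [0.5431 0.1719 0.2342] F [-0.2 -0.3 -0.7] w 0.0007 g 0.0
1.5 9.32 [0.5425 0.1927 0.2366] F [-0.5 -0.2 -0.6] w 0.0002 g 0.0
1.6 9.62 [0.5418 0.2135 0.2368] F [ 0.5 -0.7  0.3] w 0.0004 g 0.0
1.7 9.92 [0.5412 0.2341 0.2348] F [-0.4 -0.1  0.2] w 0.0004 g 0.0
up 10.7 [0.5459 0.0907 0.2997] F [-0.6  0.3 -1.2] w 0.0004 g 0.0
 11.34 [0.5483 0.0623 0.2515] F [-0.   0.7 -0.2] w 0.0005 g 0.0
[0.54525912 0.13933181 0.39756536] [[1.0, 0.03, 0.01], [0.04, -0.96, -0.29], [0.0, 0.29, -0.96]]
 11.92 [0.5486 0.0269 0.2502] F [-0.3 -0.6 -0.1] w 0.0003 g 0.0
[0.54592422 0.10402508 0.39628108] [[1.0, 0.03, 0.01], [0.03, -0.96, -0.29], [0.0, 0.29, -0.96]]
lid top [0.66361954 0.29559156 0.24123502] 1992
```

View pics/w0.png

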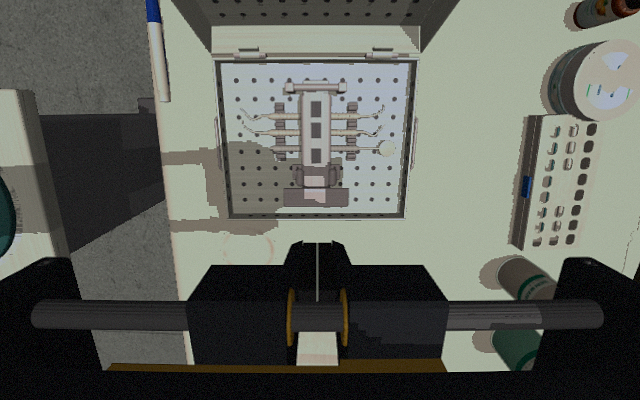

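The wrist view shows the lid standing open and the bar running up the picture. The lip is at (316,197), spanning columns 284–349, the rail at (317,85), and the instruments are in their rests. Next I measure the lip, plate and rim in both wrist views.

```bash
cat > m3.py <<'E'
from h import *
def case(P): 
    d=P-O; return np.stack([d@dx,d@dy,d@dz],-1)*1000
if __name__=="__main__":
  res={}
  for i in(0,1):
    c=np.load(f"w{i}.npy",allow_pickle=True).item(); C=case(cloud(c)); x,y,z=C[...,0],C[...,1],C[...,2]
    def box(m,name,zp=None):
        m=cv2.morphologyEx(m.astype(np.uint8),cv2.MORPH_OPEN,np.ones((2,2),np.uint8)); k,l,s,ce=cv2.connectedComponentsWithStats(m)
        if k<2: print(i,name,"none"); return
        j=1+np.argmax(s[1:,4]); v,u=np.where(l==j); Z=np.median(z[v,u]); Q=case(onplane(c,np.c_[u,v],Z/1000))[:,:2]
        (a,b),(w,h),an=cv2.minAreaRect(Q.astype(np.float32)); res[i,name]=ce[j]
        print(i,name,len(u),"px",ce[j].round(1),"case",round(a,1),round(b,1),"wh",round(w,1),round(h,1),round(an,1),"z",Z.round(1), "x",np.percentile(Q[:,0],[1,99]).round(1),"y",np.percentile(Q[:,1],[1,99]).round(1))
    n=(abs(y)<60)
    box(n&(x<-50)&(x>-95)&(z>44)&(z<58),"lip")
    box((abs(y)<26)&(x>-24)&(x<62)&(z>35)&(z<44.5),"plate")
    box(n&(x>50)&(x<85)&(z>41)&(z<52),"rail")
    r=(z>22)&(z<33)&(abs(y)<135)&(x<-85)&(x>-115); box(r,"frontrim")
    r=(z>22)&(z<33)&(abs(x)<90); box(r&(y>100)&(y<135),"rim+y"); box(r&(y<-100)&(y>-135),"rim-y")
  for nme in("lip","plate","rail"):
    A=[]; b=[]
    for i in(0,1):
        c=np.load(f"w{i}.npy",allow_pickle=True).item(); d=rays(c,[res[i,nme]])[0]; d/=np.linalg.norm(d); M=np.eye(3)-np.outer(d,d); A.append(M); b.append(M@c["p"])
    print("tri",nme,case(np.linalg.lstsq(np.vstack(A),np.hstack(b),rcond=None)[0]).round(1))
E
python3 m3.py
```

```text
0 lip 1137 px [316.4 198.6] case nan nan wh 0.0 0.0 0.0 z nan x [nan nan] y [nan nan]
0 plate 2244 px [316.3 129.6] case nan nan wh 0.0 0.0 0.0 z nan x [nan nan] y [nan nan]
0 rail 443 px [316.5  87.8] case 65.5 -1.1 wh 8.5 68.9 0.1 z 44.7 x [61.2 69.8] y [-35.4  33.3]
0 frontrim 515 px [293.3 219.1] case nan nan wh 0.0 0.0 0.0 z nan x [nan nan] y [nan nan]
0 rim+y 529 px [221.9 140. ] case nan nan wh 0.0 0.0 0.0 z nan x [nan nan] y [nan nan]
0 rim-y 520 px [411.4 140.5] case nan nan wh 0.0 0.0 0.0 z nan x [nan nan] y [nan nan]
1 lip 1221 px [317.4 170.4] case nan nan wh 0.0 0.0 0.0 z nan x [nan nan] y [nan nan]
1 plate 2417 px [317.3  98.1] case nan nan wh 0.0 0.0 0.0 z nan x [nan nan] y [nan nan]
1 rail 556 px [317.6  53.3] case nan nan wh 0.0 0.0 0.0 z nan x [nan nan] y [nan nan]
1 frontrim 597 px [318.1 193.6] case nan nan wh 0.0 0.0 0.0 z nan x [nan nan] y [nan nan]
1 rim+y 577 px [220.  110.5] case nan nan wh 0.0 0.0 0.0 z nan x [nan nan] y [nan nan]
1 rim-y 582 px [415.5 109.9] case -1.2 -119.2 wh 179.6 5.4 0.4 z 27.3 x [-88.6  86.8] y [-121.5 -116.3]
tri lip [-62.3  -0.9  50.9]
tri plate [19.5 -0.8 40.5]
tri rail [65.6 -1.  45.4]
```

```bash
sed -i 's/np.median(z\[v,u\])/np.nanmedian(z[v,u])/' m3.py; python3 m3.py
```

```text
0 lip 1137 px [316.4 198.6] case -62.2 -1.0 wh 21.7 79.7 0.0 z 50.9 x [-73.1 -51.4] y [-39.8  37.8]
0 plate 2244 px [316.3 129.6] case 17.7 -0.7 wh 85.8 35.5 0.5 z 39.9 x [-25.1  59.4] y [-18.3  16.8]
0 rail 443 px [316.5  87.8] case 65.5 -1.1 wh 8.5 68.9 0.1 z 44.7 x [61.2 69.8] y [-35.4  33.3]
0 frontrim 515 px [293.3 219.1] case -94.1 20.2 wh 12.8 194.6 0.1 z 27.2 x [-100.6  -89.4] y [-75.5 116.8]
0 rim+y 529 px [221.9 140. ] case -1.4 116.5 wh 179.3 5.1 0.5 z 25.9 x [-89.2  86.8] y [114.1 119.5]
0 rim-y 520 px [411.4 140.5] case -1.0 -119.3 wh 178.8 5.5 0.3 z 27.4 x [-88.7  87.1] y [-121.4 -116.6]
1 lip 1221 px [317.4 170.4] case -61.9 -0.9 wh 21.6 79.8 0.0 z 50.9 x [-72.8 -52.3] y [-39.9  38.4]
1 plate 2417 px [317.3  98.1] case 17.7 -0.8 wh 35.5 84.3 89.6 z 40.0 x [-24.2  59.8] y [-18.2  16.8]
1 rail 556 px [317.6  53.3] case 66.1 -0.9 wh 10.0 68.9 0.1 z 44.4 x [61.1 71.1] y [-35.1  33.4]
1 frontrim 597 px [318.1 193.6] case -93.1 -1.7 wh 12.1 239.4 0.0 z 27.2 x [-99.2 -88.3] y [-120.6  117.3]
1 rim+y 577 px [220.  110.5] case -1.4 116.9 wh 180.3 5.4 0.4 z 25.9 x [-89.2  87.7] y [114.2 119.6]
1 rim-y 582 px [415.5 109.9] case -1.2 -119.2 wh 179.6 5.4 0.4 z 27.3 x [-88.6  86.8] y [-121.5 -116.3]
tri lip [-62.3  -0.9  50.9]
tri plate [19.5 -0.8 40.5]
tri rail [65.6 -1.  45.4]
```

```bash
sed -i 's/deg2rad(91.95); O=np.array(\[.546,.1013,0\])/deg2rad(92.1); O=np.array([.546-.00095*.9994,.1013-.00095*.034*-1-.00006,0])/' h.py
sed -i 's/^YAW=.*# case/YAW=np.deg2rad(92.1); O=np.array([.54695,.10133,0]) # case/' h.py
cat >> h.py <<'E'
PIV=np.array([66,0,36.])
def barpt(p,phi,sh=(0,0,0)):  # seated-case point -> case point after pivot phi then shift
    return R.from_rotvec([0,phi,0]).apply(np.array(p,float)-PIV)+PIV+np.array(sh,float)
def grasp(p,phi,sh=(0,0,0)): # TCP pose for grasp point p (seated case coords)
    g=barpt(p,phi,sh); t=-np.sin(phi)*dx-np.cos(phi)*dz
    return W(*g)+.019*t, tool(t,-dy)
E
python3 - <<'E'
from h import *
G=(-62,0,48.5)
p,o=grasp(G,0)
manip.set_gripper(.088,50)
manip.move_linear(p+.06*dz,rate=.2,rot=o); st("above")
manip.move_linear(p,rate=.08); s=st("at lip")
manip.set_gripper(.06,55); st("gripped")
for a in(2,4,6,8,9.5):
    p,o=grasp(G,np.deg2rad(a)); manip.move_linear(p,rate=.04,rot=o); st(a)
c=cap("wrist"); cv2.imwrite("pics/w2.png",c["image"])
E
```

```text
above 14.3 [0.5503 0.0394 0.0906] F [ 0.8 -0.2  0.5] w 0.0882 g 0.0
at lip 15.2 [0.5496 0.0394 0.0297] F [ 0.7 -0.1  0.3] w 0.0878 g 0.0
gripped 15.52 [0.5494 0.0393 0.0301] F [-1.9 -1.   1.6] w 0.0786 g 55.0
2 15.78 [0.5487 0.039  0.0334] F [-0.8 -3.8 -3.8] w 0.0785 g 55.0
4 16.03 [0.5487 0.0392 0.0381] F [-1.5 -2.4 -4.4] w 0.0783 g 55.0
6 16.29 [0.5497 0.0397 0.0437] F [-1.7 -1.1  1.7] w 0.0784 g 54.9
8 16.55 [0.5499 0.0403 0.0482] F [-3.4  0.8  5.5] w 0.0785 g 55.0
9.5 16.8 [0.5498 0.0404 0.0507] F [-0.2 -0.6 -1.1] w 0.0784 g 54.9
```

View pics/w2.png

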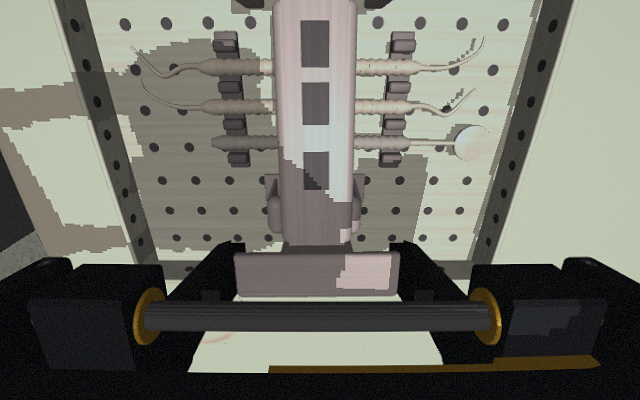

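The wrist view shows the lip gripped by its ends at about (316,273), with the plate above the clip cheeks around (316,205). The instruments are undisturbed. Next I lower the bar onto the cheeks, release it and measure its tilt.

```bash
cat > m4.py <<'E'
from m3 import *
def tilt(c):
    C=case(cloud(c)); x,y,z=C[...,0],C[...,1],C[...,2]; o=[]
    for lo,hi in((-10,50),(-72,-54)):
        m=(abs(y)<13)&(x>lo)&(x<hi)&(z>34)&(z<90)
        q=C[m]; f=np.polyfit(q[:,0],q[:,2],1); f=np.polyfit(*q[abs(np.polyval(f,q[:,0])-q[:,2])<3][:,[0,2]].T,1)
        o.append((m.sum(),np.rad2deg(-np.arctan(f[0])).round(2),"z@0",np.polyval(f,0).round(1),"z@mid",np.polyval(f,(lo+hi)/2).round(1)))
    m=(x<-55)&(x>-95)&(z>48)&(abs(y)<60)
    print("tilt plate/lip",o,"lip x",np.percentile(x[m],[2,98]).round(1),"y",np.percentile(y[m],[1,99]).round(1))
    m=(abs(y)<30)&(x>10)&(x<40)&(z>34)&(z<60); print("plate y",np.percentile(y[m],[2,98]).round(1))
E
python3 - <<'E'
from m4 import *
G=(-62,0,48.5)
tilt(cap("wrist"))
p,o=grasp(G,np.deg2rad(7.6)); manip.move_linear(p,rate=.03,rot=o); st("down")
manip.set_gripper(.088,20); st("open")
manip.move_linear(p+.12*dz-.02*dx,rate=.2); manip.dwell(.15)
c=cap("wrist"); tilt(c); np.save("w3.npy",c,allow_pickle=True); cv2.imwrite("pics/w3.png",c["image"]); st()
E
```

```text
tilt plate/lip [(np.int64(8513), np.float64(9.54), 'z@0', np.float64(50.5), 'z@mid', np.float64(47.1)), (np.int64(1256), np.float64(8.96), 'z@0', np.float64(62.2), 'z@mid', np.float64(72.2))] lip x [-67.2 -55.2] y [-47.3  46.4]
plate y [-16.6  17.2]
down 17.19 [0.5487 0.0395 0.0469] F [-3.7  1.1  5.4] w 0.0783 g 55.0
open 17.54 [0.5493 0.0396 0.0464] F [-0.   0.1  0.5] w 0.0878 g 0.0
tilt plate/lip [(np.int64(2798), np.float64(8.36), 'z@0', np.float64(49.3), 'z@mid', np.float64(46.3)), (np.int64(545), np.float64(6.1), 'z@0', np.float64(62.8), 'z@mid', np.float64(69.6))] lip x [-84.4 -55.8] y [-57.8  59. ]
plate y [-15.2  18.3]
 18.5 [0.5487 0.0197 0.1645] F [-1.4 -0.1 -0.4] w 0.0878 g 0.0
```

```bash
cat > tray.py <<'E'
from h import *
def corners(c):
    P=cloud(c); X,Y,Z=P[...,0],P[...,1],P[...,2]
    ok=np.isfinite(Z)&(X>.37)&(X<.77)&(Y>-.29)&(Y<-.11)
    m=(ok&(Z>.0075)&(Z<.025)).astype(np.uint8); m=cv2.morphologyEx(m,cv2.MORPH_CLOSE,np.ones((5,5)))
    k,l,s,_=cv2.connectedComponentsWithStats(m); j=1+np.argmax(s[1:,4]); v,u=np.where(l==j)
    z=np.nanpercentile(Z[v,u],80); r=cv2.minAreaRect(onplane(c,np.c_[u,v],.0135)[:,:2].astype(np.float32)); 
    fl=Z[ok&(abs(Y-r[0][1])<.03)&(abs(X-r[0][0])<.1)]
    print("rect",r,"rim z",z.round(4),"floor z",np.nanmedian(fl).round(4)); return r
E
python3 - <<'E'
from tray import *
o=tool(-dz,-dy)
manip.move_pose(np.array([.567,-.25,.30]),o)
for i,y in enumerate((-.25,-.29)):
    manip.move_linear(np.array([.567,y,.30]),rate=.2); manip.dwell(.15)
    c=cap("wrist"); np.save(f"w{4+i}.npy",c,allow_pickle=True); cv2.imwrite(f"pics/w{4+i}.png",c["image"]); corners(c)
st()
E
```

```text
rect ((0.5627731084823608, -0.20372004806995392), (0.11344284564256668, 0.33926212787628174), 89.58077239990234) rim z 0.0142 floor z 0.3872
rect ((0.5628507137298584, -0.20372770726680756), (0.11315074563026428, 0.33936095237731934), 89.5981216430664) rim z 0.0141 floor z 0.0022
 20.66 [ 0.567  -0.2894  0.3   ] F [0.3 0.2 0.2] w 0.0883 g 0.0
```

View pics/w4.png

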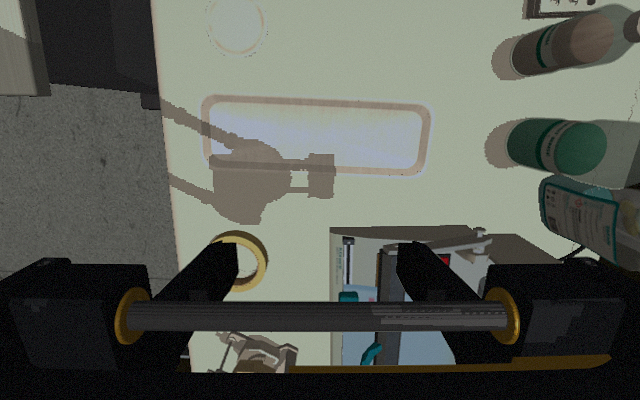

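View pics/w3.png

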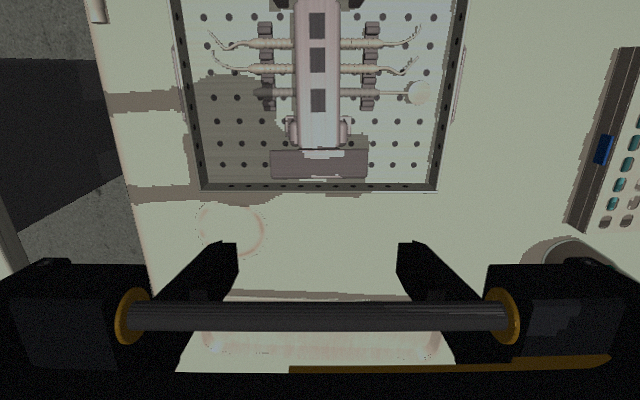

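Wrist view w4 shows the tray around (318,135), with clear space round it. View w3 shows the bar resting raised on the cheeks: the plate is centred at column 317, the lip is at (318,163), and the instruments are in place. The tray centre is (0.563, -0.204), with its floor at 2 mm and rim at 14 mm.

```bash
cat >> h.py <<'E'
TR=np.array([.5628,-.2037,.0022]); a_=np.deg2rad(-.4)
def place(sg,h,gx=5.,gz=15.):  # bar origin h above the tray floor+pad, tail towards sg*x
    b=sg*np.array([np.cos(a_),np.sin(a_),0]); by=np.cross(dz,b)
    return TR+gx/1000*b+dz*(.007+gz/1000-.019+h), tool(-dz,-by)
E
python3 - <<'E'
from m4 import *
for sg in(1,-1):
    q=inverse_kinematics(*place(sg,.1)); print(sg,None if q is None else np.round(q,2))
a=np.deg2rad(8.36); G=(5,0.5,47)
p,o=grasp(G,a); manip.set_gripper(.07,30)
manip.move_pose(p+.07*dz,o); st("above")
manip.move_linear(p,rate=.08); st("at")
manip.set_gripper(.03,50); st("grip")
a2=np.deg2rad(9.6); p,o=grasp(G,a2); manip.move_linear(p,rate=.03,rot=o); st("raise")
for d in(8,16,24):
    p2=p+d/1000*(-np.cos(a2)*dx+np.sin(a2)*dz); manip.move_linear(p2,rate=.05); st(d)
c=cap("wrist"); cv2.imwrite("pics/w6.png",c["image"])
E
```

```text
1 [-0.39  0.25  1.89 -0.    1.01  1.19]
-1 [-0.39  0.23  1.91  0.    1.   -1.96]
above 22.74 [0.5472 0.1052 0.1077] F [-0.7 -0.1  0.1] w 0.0701 g 0.0
at 23.77 [0.5468 0.106  0.0374] F [-0.7  0.4  0.6] w 0.0698 g 0.0
grip 24.41 [0.5462 0.1058 0.037 ] F [0.  0.6 0.5] w 0.0343 g 50.0
raise 24.66 [0.5461 0.1061 0.038 ] F [ 0.2  0.4 -2.1] w 0.0343 g 50.0
8 24.97 [0.5465 0.0974 0.0396] F [-0.6  0.1 -1.5] w 0.0344 g 50.0
16 25.27 [0.5469 0.0897 0.041 ] F [-0.1  0.5 -1.6] w 0.0343 g 50.0
24 25.58 [0.5471 0.0826 0.0422] F [ 0.8  2.8 -2.3] w 0.0339 g 51.9
```

View pics/w6.png

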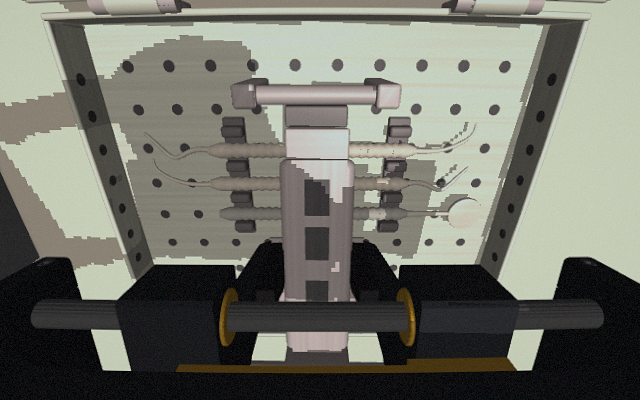

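The view shows the tail tongue (white, around (316,142)) in front of the rail (316,95), with the instruments untouched. Next I lift with a force watch, then carry the bar to the tray.

```bash
python3 - <<'E'
from m4 import *
import sys
p=manip.state()["tool_pos"].copy()
for h in(4,8,14,22,40,70):
    manip.move_linear(p+h/1000*dz-.003*dx*min(h,8)/8,rate=.05 if h<20 else .12); s=st(h)
    if s["contact_force"][2]<-9: print("ABORT"); sys.exit()
manip.move_linear(p+.1*dz-.05*dx,rate=.15,rot=tool(-dz,-dy)); st("level")
c=cap("wrist"); cv2.imwrite("pics/w7.png",c["image"]); np.save("w7.npy",c,allow_pickle=True)
C=case(cloud(c)); s=manip.state(); g=case(s["tool_pos"]); D=C-g
for lo,hi in((15,52),):
    m=(abs(D[...,1])<13)&(D[...,0]>lo)&(D[...,0]<hi)&(abs(D[...,2])<25); q=D[m]; f=np.polyfit(q[:,0],q[:,2],1); print("bar tilt deg",np.rad2deg(np.arctan(f[0])),"top above tcp",np.polyval(f,0),m.sum())
m=(abs(D[...,1])<13)&(D[...,0]>15)&(D[...,0]<100)&(abs(D[...,2])<25); print("tail end rel tcp",np.percentile(D[m][:,0],99))
E
```

```text
4 25.88 [0.5475 0.0806 0.0468] F [ 0.9 -0.3 -1.7] w 0.0346 g 50.0
8 26.13 [0.5476 0.0793 0.0507] F [-0.4  0.  -2. ] w 0.0344 g 50.0
14 26.4 [0.5477 0.0796 0.0568] F [ 0.4 -0.4 -1.5] w 0.0342 g 50.0
22 26.65 [0.548  0.0797 0.0651] F [ 1.  -0.5 -1.2] w 0.0339 g 50.0
40 26.95 [0.5481 0.0798 0.083 ] F [ 0.1  0.5 -0.8] w 0.0341 g 50.0
70 27.35 [0.5476 0.0797 0.1124] F [-0.2  0.3 -1.6] w 0.0343 g 50.0
level 27.88 [0.5483 0.0322 0.1412] F [ 0.   0.4 -1.7] w 0.0345 g 50.0
bar tilt deg -0.00685041153561706 top above tcp 11.729577288264977 3953
tail end rel tcp 69.565437277682
```

```bash
python3 - <<'E'
from h import *
p,o=place(1,.11,gx=4.5); manip.move_linear(W(-160,0,160),rate=.2); st("out")
manip.move_pose(p,o); st("over tray")
p,_=place(1,.02,gx=4.5); manip.move_linear(p,rate=.1); manip.dwell(.1); f0=st()["contact_force"][2]
for h in(.006,.003,.002,.001,.0003,-.0003,-.0009):
    manip.move_linear(place(1,h,gx=4.5)[0],rate=.02); s=st(h)
    if s["contact_force"][2]-f0>1.5: break
c=cap("wrist"); cv2.imwrite("pics/w8.png",c["image"])
E
```

```text
out 28.54 [ 0.5524 -0.0575  0.1593] F [-0.2  0.6 -1.6] w 0.0342 g 50.0
over tray 29.79 [ 0.5674 -0.2027  0.115 ] F [-0.4  0.6 -1.2] w 0.0345 g 50.0
 30.94 [ 0.5682 -0.2041  0.0263] F [-0.2 -1.2 -0.6] w 0.0341 g 50.0
0.006 31.79 [ 0.5674 -0.2038  0.0112] F [-0.2  0.8 -1.4] w 0.0342 g 50.0
0.003 32.09 [ 0.5671 -0.2037  0.008 ] F [-0.8 -0.4 -1.1] w 0.0346 g 50.0
0.002 32.34 [ 0.5672 -0.2037  0.0071] F [ 0.5 -0.1 -1.4] w 0.0342 g 50.0
0.001 32.59 [ 0.5673 -0.2037  0.0062] F [-0.6  0.8 -1.4] w 0.0339 g 50.0
0.0003 32.84 [ 0.5674 -0.2038  0.0061] F [-2.1 -0.1  4.7] w 0.0345 g 50.0
```

View pics/w8.png

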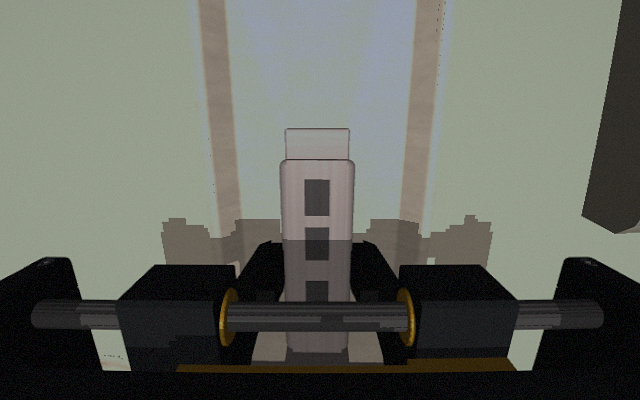

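The bar is centred between the tray's side rims (columns 215 and 425) and touching down. I open narrowly to stay clear of the rims, then back off and check.

```bash
python3 - <<'E'
from h import *
manip.set_gripper(.044,10); st("open")
p=manip.state()["tool_pos"].copy()
manip.move_linear(p+.05*dz,rate=.08); manip.move_linear(p+np.array([-.08,0,.25]),rate=.2); manip.dwell(.2); st()
c=cap("wrist"); a=c["image"]; P=cloud(c); X,Y,Z=P[...,0],P[...,1],P[...,2]
m=(abs(X-.575)<.03)&(abs(Y+.2037)<.013)&(Z<.05); q=P[m]; A=np.c_[q[:,:2]-[.575,-.2037],np.ones(len(q))]; print("plate slopes,z",np.linalg.lstsq(A,q[:,2],rcond=None)[0].round(4))
t=cap("top"); T=cloud(t); m=(T[...,2]>.12)&(T[...,1]>.15)&(T[...,1]<.35)&(T[...,0]>.42)&(T[...,0]<.68); print("lid top",np.nanmax(T[m],0),m.sum())
t=t["image"][90:270,160:520]
cv2.imwrite("pics/fin.png",np.vstack([cv2.resize(a,(480,300)),cv2.resize(t,(480,240))]))
E
```

```text
open 33.24 [ 0.5673 -0.2037  0.0053] F [0.2 0.4 0.4] w 0.044 g 0.0
 35.44 [ 0.487  -0.2034  0.2539] F [-0.3 -0.2 -0.8] w 0.0438 g 0.0
plate slopes,z [0.0037 0.001  0.0171]
lid top [0.66321199 0.29591642 0.24285093] 1994
```

View pics/fin.png

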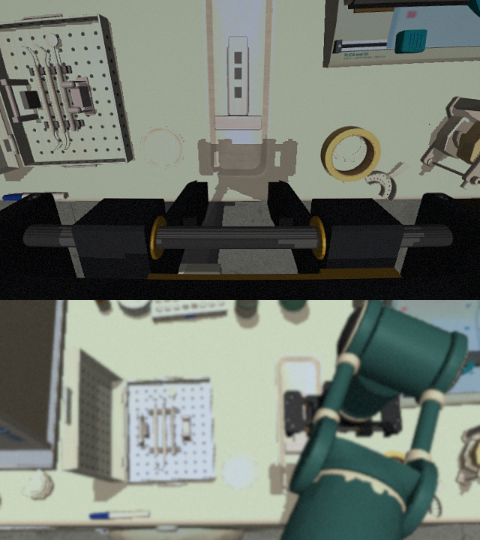

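The bar lies flat in the tray at (237,80), with its top at 17 mm and almost no slope. The lid is open, the instruments are in their rests, and the tape, pen and plaster model are unmoved.

```bash
python3 -c "
from h import *
print(order.close_job()); st()"
```

```text
the job is handed in; nothing more can be done
None
the job is handed in; nothing more can be done
```

The job is handed in at about 35.5 s of the 59 s allowed: the lid is back on its stop, the bar lies flat and right way up in the tray, and the final pictures show the instruments, tape roll, pen and plaster model undisturbed.

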